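# Steady the rocking switch stand

## Task

The small network switch on the levelling stand rattles because the stand rocks: one of its four feet is short of its pad. Feel which corner is the short one, wind that foot down with its hand wheel until all four feet carry their share of the weight and the stand stands level without rocking, then let go. Do not shift the stand from its pads, and leave everything else lying where it is.

Things in the scene. Friction and masses are not known exactly. Their poses are not given: they have to be found in the camera images.
- stand: Levelling stand: steel deck 176 x 236 mm with a half-width switch bolted on (lid 86 mm above the bench); 3.7 kg, loose. Origin on the bench under the middle of its 4 jack screws, z square to the deck, x away from the switch's ports. Screws at x, y = +-90 mm, each with a hand wheel on top and a 42 mm foot below, on its own pad. A little heavier on the +x side: 1 or 2 N on a corner rocks it.
- knob_fl (a point): Centre (half-way up) of the black six-lobed hand wheel at the front left corner (nearest the robot; the stand's -x, +y): 52 mm across, 24 mm high, flat top 12 mm above this point. Clockwise from above drives its foot down out of the stand, 8 mm a turn, counter-clockwise draws it up; the wheel keeps its height on the stand.
- knob_fr (a point): Centre (half-way up) of the black six-lobed hand wheel at the front right corner (the stand's -x, -y): 52 mm across, 24 mm high, flat top 12 mm above this point. Turns at 0.06 N m, stays where left, nearly a turn or more free each way; grip at any angle. The point is fixed to the stand and does not turn with the wheel.
- knob_rl (a point): Centre (half-way up) of the black six-lobed hand wheel at the rear left corner (+x, +y): 52 mm across, 24 mm high, flat top 12 mm above this point. Pushed down, it bears straight on its foot, which sinks about 0.06 mm per N of load on its pad. Works as the others.
- knob_rr (a point): Centre (half-way up) of the black six-lobed hand wheel at the rear right corner (+x, -y): 52 mm across, 24 mm high, flat top 12 mm above this point. The wheels reach from 100 to 124 mm above the bench; all else on the stand is below 97 mm. Works as the others.
- pad_1: One of four black rubber pads, 66 x 66 mm, fixed to the bench, one under each foot (any corner); origin at the middle of its underside. Three pads are 10 mm thick and one, not always at the same corner, is 5 mm thinner; the four feet are screwed out alike only within 2 mm.
- pad_2: One of four black rubber pads, 66 x 66 mm, fixed to the bench, one under each foot (any corner); origin at the middle of its underside. The short corner is the one that can be pressed lower than all the others. The stand rocks about the other diagonal; left alone it rests level or leaning on the short corner.
- pad_3: One of four black rubber pads, 66 x 66 mm, fixed to the bench, one under each foot (any corner); origin at the middle of its underside. Wound on from its first touch, the short foot shares the weight evenly after about 0.3 turn and well from 0.18 to 0.4 turn; much farther, its neighbours lift off.
- pad_4: One of four black rubber pads, 66 x 66 mm, fixed to the bench, one under each foot (any corner); origin at the middle of its underside. Same as the other pads.
- transceiver: Small steel pluggable transceiver, 56 x 13 x 9 mm, lying loose on the lid of the switch; origin at the middle of its underside. A bystander, to be left alone.
- screwdriver: Black-handled screwdriver, 200 mm long, lying between the robot and the stand; origin at the middle, on the bench. A bystander, to be left alone.
- nut_tub: Grey open tub, 85 x 115 x 42 mm, left of the stand; origin under its middle. A bystander, to be left alone.
- bracket: Pale steel C-shaped cable-guide bracket, 66 x 110 x 34 mm, right of the stand; origin under its back. A bystander, to be left alone.
Mind the look-alikes: they are no part of the job. What is shaped like the pad_4 but turquoise is not meant. Leave any brown look-alike of the pad_3 alone.

How it is judged:
By the outcome, as a careful person would: the job done as asked, in the order asked, and still so for the second after the job is handed in, with the robot touching nothing.
It also fails if it takes over 72 s, if anything falls off the work surface, if the arm or the gripper's body presses on something with over 40 N, if the wrist force passes 120 N, or if a joint passes its speed limit or range.

## Robot

A 7-joint arm with a two-finger parallel gripper is mounted at the origin on the work surface. World frame = base frame: x ahead of the robot, y to its left, z up, the work surface at z = 0. Lengths are in m, angles in rad, forces in N, time in s.
With the tool pointing down it reaches from about 0.4 to 0.85 m from the base axis. Payload 10.4 kg.
Tool frame: the origin (TCP) lies at the very end of the fingers, on their centre line; the grasp point (between the pads) lies 19 mm behind it; x points along the fingers, z is the direction in which the jaws open and shut, and the axes are right-handed (so a half turn about x gives the same grasp; the last joint's range is limited). The gripper opens to 85 mm and grips with 20 to 120 N. Pads are 22 mm wide; open, the fingers measure 114 mm over their backs; the gripper's body (76 mm by 85 mm) begins 54 mm behind the grasp point. The pads swing forward as they close: fully open they stand 13 mm farther back than shut.
Start: joints at [1.289, 0.332, -0.065, 1.46, 0.022, 1.35, -0.088], TCP at [0.16, -0.604, 0.194] pointing down, gripper open.
Joint ranges: [-2.6, 2.6], [-0.5, 2.12], [-1.47, 1.34], [0.16, 2.42], [-1.27, 4.41], [0.06, 2.06], [-2.6, 2.6]. Speed limits (rad/s): [2.22, 2.22, 2.79, 2.79, 3.14, 3.14, 3.14].

## Interface

Orientations are given as a unit quaternion [x, y, z, w].
In Python, from workcell import get_obs, camera, camera_info, hand_in gives the robot as it stands.
- The arm moves only by the tool move_arm, never from a script. Its argument "motion" is text: rows parted by semicolons, each of 4 numbers parted by spaces: the shift along the world's x, y, z in m, then the turn about the world's z in rad. In form: tx ty tz spin; .... A call has 1 to 10 rows; each row is the pose to reach, as a shift and turn from the pose commanded when the call began; what a row does not reach only later rows make up. A row lasts 1/8 s, in which the tool goes at most 62.5 mm and 10.7 degrees, less where a joint would pass 70% of its speed; a pose out of reach is approached as far as the arm can. A call with a gripper value outside its range is refused whole. "grip" is the opening, from 0 (shut) to 1 (fully open), set as the call begins (left out, the last holds). The fingers move at their own pace and stop on an object; "force" is the grip in N (left out, the last holds). Time passes only in rows, so rows that repeat a pose let the fingers close. It gives the time, the measured TCP pose, the force and the opening at its end, in the units of the state.
- get_obs(): the state, without advancing time (a new reading comes with each control period).
- camera(name): name is "scene" or "top" or "wrist"; returns (picture, depth): 420x560x3 uint8, red, green, blue; 420x560 float32, m along the optical axis (not along the pixel's ray), 0 where there is no reading.
- camera_info(name): a dict with "camera_matrix" (3x3 intrinsics, pixels), "eye" and "attitude" of the camera in the world. Camera axes: x right, y up, looking along -z (the intrinsics and any distortion apply to the point x, -y, -z); pixel columns grow to the right and rows downward; lengths in m; the calibration is good to about 2 mm. A picture is of the moment at which its call begins: read the wrist's pose just before it. camera_info takes no time and is no camera call; for the wrist camera it gives the pose at the moment of the call.
- hand_in(): hands the job in, once; it reports no verdict.
The state is a dict: "clock": time; "joint_pos": joint angles; "joint_velocities": joint speeds; "tau": joint torques, N m; "position": TCP position; "ee_rot": TCP orientation; "ft_force": force on the tool from outside, world axes, zero at the start; "torque": the same for the moment, N m; "grip_width": opening from 0.0 (shut) to 1.0 (fully open).
Only numpy, scipy, OpenCV 4.12 (cv2) and the standard library are available. Lean on these libraries where they do the work, as an engineer would, in place of code of your own. Each camera call takes 0.05 s, during which the arm holds its last target.

## Working session

There is one attempt and no reset: what is moved stays moved. The work goes in short steps, Python scripts to look and compute and a tool call to move; the robot and the scene stay as the last step left them, time stands still between calls to the robot, and variables do not carry over. Pictures are saved under pics/ and viewed, and the job is handed in when it is done.

Besides the shell and the picture viewer there is one more tool, called after "Emit:" as name(argument=value, ...), one argument or row to a line, values as JSON. move_arm: Moves the arm, as the interface text tells. Its arguments: {"type":"object","properties":{"motion":{"type":"string"},"grip":{"type":"number"},"force":{"type":"number"}},"required":["motion"]}

```bash
ls; mkdir -p pics
cat > h.py <<'E'
import numpy as np, cv2
from workcell import get_obs, camera, camera_info, hand_in
E
python3 - <<'E'
from h import *
o=get_obs(); print({k:np.round(v,4).tolist() for k,v in o.items()})
for n in ['scene','top']:
    i=camera_info(n); print(n,i)
    p,d=camera(n); cv2.imwrite(f'pics/{n}0.png',p[:,:,::-1]); np.savez(f'{n}0.npz',p=p,d=d)
E
```

```text
pics
{'clock': 0.0, 'joint_pos': [1.2894, 0.3329, -0.0647, 1.461, 0.0216, 1.3499, -0.0885], 'joint_velocities': [0.001, -0.001, -0.001, -0.001, -0.0006, 0.0009, -0.0003], 'tau': [-0.0003, -62.5437, 0.0492, -39.1615, 0.0162, 0.0097, -0.0], 'position': [0.1599, -0.6038, 0.1932], 'ee_rot': [0.4316, 0.5608, -0.431, 0.5599], 'ft_force': [-0.5378, 0.0056, -0.3873], 'torque': [0.0198, 0.0045, 0.0471], 'grip_width': 1.0025}
scene {'camera_matrix': array([[425.25442197,   0.        , 279.15068123],
       [  0.        , 425.25442197, 210.86785531],
       [  0.        ,   0.        ,   1.        ]]), 'eye': array([ 1.03998981, -0.09306017,  0.71930561]), 'attitude': array([0.25650487, 0.19609478, 0.58102777, 0.74710028])}
top {'camera_matrix': array([[452.08093911,   0.        , 285.79500502],
       [  0.        , 452.08093911, 212.43298302],
       [  0.        ,   0.        ,   1.        ]]), 'eye': array([0.3791303 , 0.03708227, 1.04826873]), 'attitude': array([-0.06952928,  0.06949411,  0.71030127, -0.69699954])}
```

View pics/scene0.png

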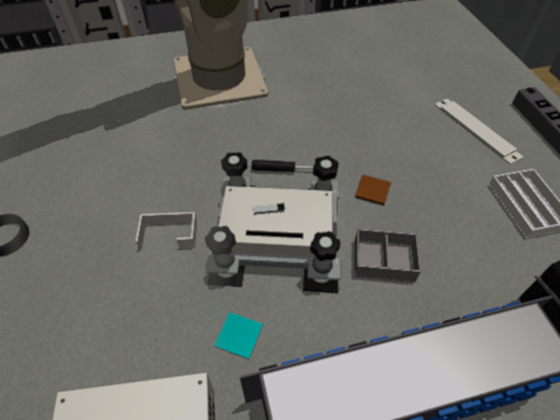

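View pics/top0.png

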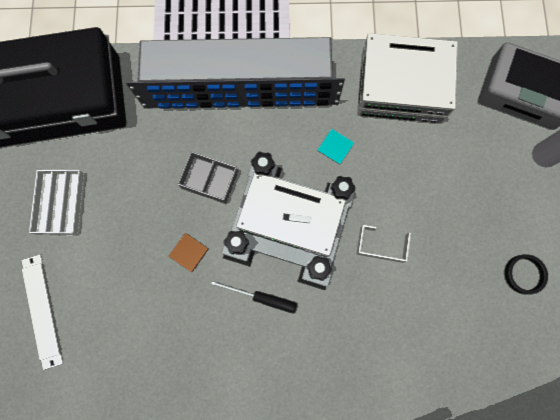

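The top view shows the four black wheels at (263,161) RL, (343,187) RR, (236,241) FL and (319,268) FR. Turquoise (335,147) and brown (188,252) pads are decoys. The screwdriver, tub, bracket and transceiver are bystanders. Next I measure the wheels using height and a ray cast.

```bash
cat >> h.py <<'E'
from scipy.spatial.transform import Rotation as R
def cloud(n,d,i=None):
    i=i or camera_info(n); K=i['camera_matrix']; v,u=np.indices(d.shape)
    c=np.stack([(u-K[0,2])/K[0,0]*d,-(v-K[1,2])/K[1,1]*d,-d],-1)
    return c@R.from_quat(i['attitude']).as_matrix().T+i['eye']
def ray(n,uv,z,i=None):
    i=i or camera_info(n); K=i['camera_matrix']
    r=R.from_quat(i['attitude']).as_matrix()@np.array([(uv[0]-K[0,2])/K[0,0],-(uv[1]-K[1,2])/K[1,1],-1])
    return i['eye']+r*(z-i['eye'][2])/r[2]
E
python3 - <<'E'
from h import *
for n,g in [('top',[(263,161),(343,187),(236,241),(319,268)]),('scene',[(326,244),(221,239),(326,167),(234,162)])]:
    f=np.load(f'{n}0.npz'); P=cloud(n,f['d']); p=f['p']
    m=((P[...,2]>.110)&(P[...,2]<.14)).astype(np.uint8)
    c,l,s,ct=cv2.connectedComponentsWithStats(m)
    for nm,q in zip(['rl','rr','fl','fr'],g):
        k=l[q[1],q[0]]
        if k==0: print(nm,'none',P[q[1],q[0]]);continue
        X=P[l==k]; cc,rr=cv2.minEnclosingCircle(X[:,:2].astype(np.float32))
        print(n,nm,s[k],np.round(ct[k],1),'med z',np.median(X[:,2]).round(4),'mean',X.mean(0).round(4),'circ',np.round(cc,4),round(rr,4),'ray',ray(n,ct[k],.124).round(4))
p=np.load('top0.npz')['p'][:,:,::-1]
cv2.imwrite('pics/crop.png',cv2.resize(p[130:310,160:420],None,fx=3,fy=3,interpolation=cv2.INTER_CUBIC))
E
```

```text
top rl [251 152  24  23 397] [262.2 162.7] med z 0.1216 mean [0.6735 0.0839 0.1213] circ [0.6752 0.0839] 0.0256 ray [0.6726 0.0837 0.124 ]
top rr [331 176  24  23 403] [342.5 186.9] med z 0.1188 mean [ 0.6175 -0.0859  0.1187] circ [ 0.6184 -0.0864] 0.0257 ray [ 0.6161 -0.0852  0.124 ]
top fl [223 231  26  23 439] [235.6 241.8] med z 0.124 mean [0.5039 0.1398 0.1237] circ [0.5048 0.1405] 0.0258 ray [0.5039 0.1398 0.124 ]
top fr [307 256  25  24 435] [318.8 267.7] med z 0.1216 mean [ 0.4479 -0.0299  0.1215] circ [ 0.4484 -0.0305] 0.0257 ray [ 0.4477 -0.0297  0.124 ]
scene rl [310 231  31  27 611] [325.3 243.7] med z 0.1215 mean [0.6793 0.0823 0.1207] circ [0.6771 0.0834] 0.0257 ray [0.6814 0.0813 0.124 ]
scene rr [205 225  31  27 571] [220.  237.6] med z 0.1187 mean [ 0.6223 -0.0868  0.1183] circ [ 0.6197 -0.0866] 0.0257 ray [ 0.6263 -0.0869  0.124 ]
scene fl [313 155  26  24 466] [325.6 166.3] med z 0.1236 mean [0.5104 0.1382 0.1221] circ [0.5055 0.1401] 0.0265 ray [0.5121 0.1375 0.124 ]
scene fr [221 152  27  21 426] [234.1 161.7] med z 0.1213 mean [ 0.4535 -0.0306  0.1202] circ [ 0.449 -0.03 ] 0.0263 ray [ 0.4573 -0.0311  0.124 ]
```

View pics/crop.png

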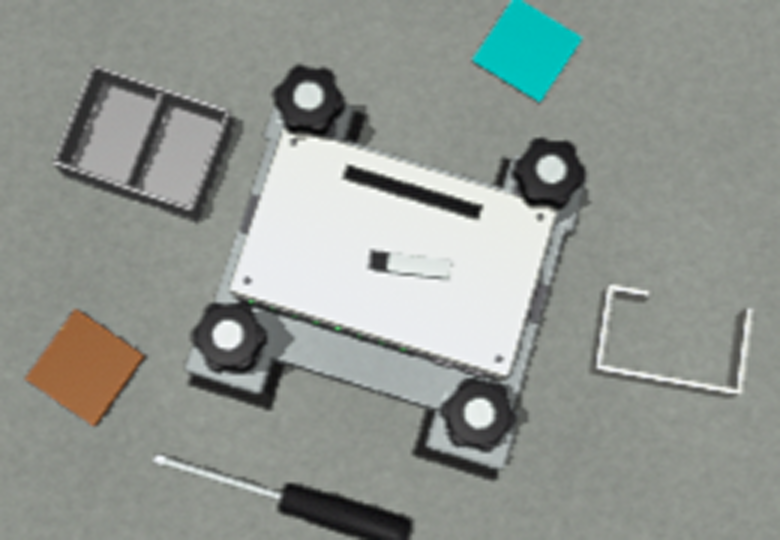

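The wheel tops sit at about RL .1216, RR .1188, FL .1238 and FR .1215, so the stand leans toward RR. I'll confirm by pressing. I close the fingers and move above RR first.

Emit:
move_arm(
  motion="0.05 0.056 0 0; 0.09 0.1 0 0; 0.13 0.144 0 0; 0.17 0.19 0 0; 0.21 0.234 0 0; 0.25 0.278 0 0; 0.29 0.322 0 0; 0.33 0.368 0 0; 0.37 0.414 0 0; 0.41 0.46 0 0",
  grip=0,
  force=20,
)

```text
clock: 1.35
position: [0.5709, -0.1428, 0.1939]
ee_rot: [0.431, 0.56, -0.432, 0.56]
ft_force: [0.4, 0.1, -0.2]
grip_width: -0.001
```

Emit:
move_arm(
  motion="0.024 0.028 -0.02 0; 0.0485 0.0565 -0.05 0; 0.0485 0.0565 -0.062 0; 0.0485 0.0565 -0.068 0; 0.0485 0.0565 -0.071 0; 0.0485 0.0565 -0.073 0; 0.0485 0.0565 -0.073 0",
)

```text
clock: 2.22
position: [0.6185, -0.0882, 0.1215]
ee_rot: [0.432, 0.56, -0.431, 0.56]
ft_force: [-0.9, -0.3, 0.4]
grip_width: -0.002
```

Run:
```python
from h import *
o=get_obs(); print({k:np.round(v,4).tolist() for k,v in o.items()})
print(R.from_quat(o['ee_rot']).as_matrix().round(3))
p,d=camera('wrist'); cv2.imwrite('pics/w1.png',p[:,:,::-1])
```

```text
{'clock': 2.225, 'joint_pos': [0.454, 0.4243, -0.4999, 1.5338, 0.2109, 1.2366, -1.3905], 'joint_velocities': [-0.0043, -0.0014, -0.0043, -0.0025, -0.0012, -0.0, 0.0015], 'tau': [0.0852, -63.072, -6.8484, -36.9883, 0.0322, -0.0384, -0.0043], 'position': [0.6185, -0.0882, 0.1215], 'ee_rot': [0.4316, 0.5599, -0.4315, 0.5605], 'ft_force': [-0.9207, -0.2612, 0.4055], 'torque': [0.0231, -0.025, -0.0212], 'grip_width': -0.002}
[[ 0.001  0.967  0.255]
 [-0.     0.255 -0.967]
 [-1.     0.001  0.001]]
```

View pics/w1.png

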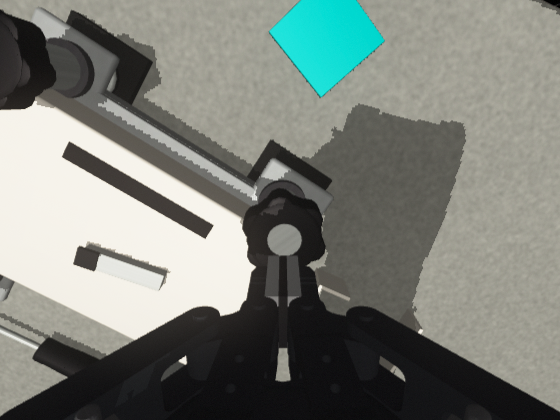

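The fingers sit over the RR wheel, with its cap at (285,240) in the wrist view. I press in 1 mm steps.

Emit:
move_arm(
  motion="0 0 -0.001 0; 0 0 -0.002 0; 0 0 -0.002 0",
)

```text
clock: 2.65
position: [0.6184, -0.0877, 0.1189]
ee_rot: [0.431, 0.56, -0.431, 0.56]
ft_force: [0.0, -0.3, -0.4]
grip_width: 0.002
```

Emit:
move_arm(
  motion="0 0 -0.001 0; 0 0 -0.001 0",
)

```text
clock: 2.9
position: [0.6184, -0.0877, 0.118]
ee_rot: [0.431, 0.56, -0.431, 0.56]
ft_force: [0.1, 0.6, 0.1]
grip_width: 0.003
```

Emit:
move_arm(
  motion="0 0 -0.001 0; 0 0 -0.001 0",
)

```text
clock: 3.15
position: [0.6184, -0.0877, 0.1169]
ee_rot: [0.431, 0.56, -0.431, 0.56]
ft_force: [-0.3, 0.3, 0.0]
grip_width: -0.001
```

Emit:
move_arm(
  motion="0 0 -0.001 0; 0 0 -0.001 0",
)

```text
clock: 3.4
position: [0.6184, -0.0877, 0.1159]
ee_rot: [0.431, 0.56, -0.431, 0.56]
ft_force: [0.8, 0.2, -0.2]
grip_width: 0.001
```

Emit:
move_arm(
  motion="0 0 -0.001 0; 0 0 -0.001 0",
)

```text
clock: 3.65
position: [0.6184, -0.0877, 0.1149]
ee_rot: [0.431, 0.56, -0.431, 0.56]
ft_force: [0.5, -0.8, -0.1]
grip_width: -0.001
```

Emit:
move_arm(
  motion="0 0 -0.001 0; 0 0 -0.001 0",
)

```text
clock: 3.9
position: [0.6184, -0.0877, 0.114]
ee_rot: [0.431, 0.56, -0.431, 0.56]
ft_force: [0.1, 1.2, -0.5]
grip_width: 0.002
```

Run:
```python
from h import *
o=get_obs(); print(o['position'],o['ft_force'])
p,d=camera('scene'); cv2.imwrite('pics/s1.png',cv2.resize(p[120:320,130:400,::-1],None,fx=2.9,fy=2.9,interpolation=cv2.INTER_CUBIC))
P=cloud('scene',d)
for nm,q in zip(['rl','fl','fr'],[(326,244),(326,167),(234,162)]):
    w=P[q[1]-4:q[1]+5,q[0]-4:q[0]+5,2]; print(nm,np.median(w).round(4))
```

```text
[ 0.61841823 -0.08767505  0.11396191] [ 0.14652693  1.16383859 -0.54643354]
rl 0.1222
fl 0.1245
fr 0.2943
```

View pics/s1.png

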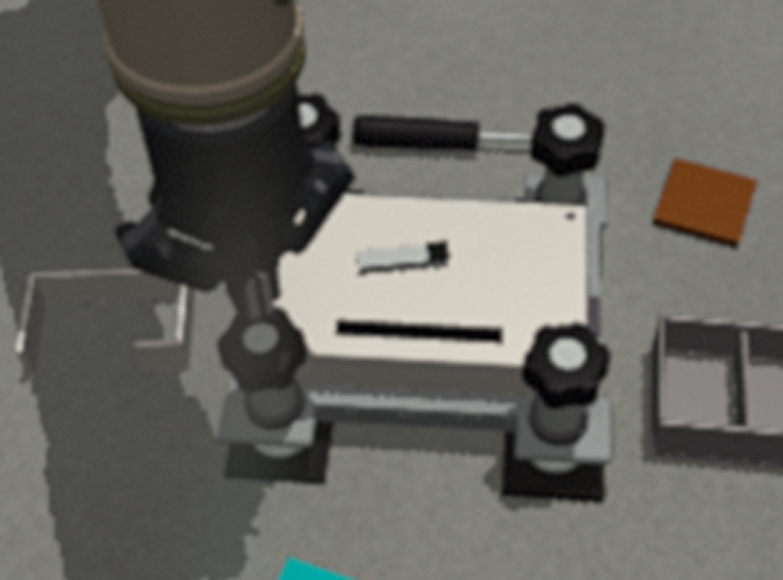

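```bash
cat >> h.py <<'E'
def proj(n,X,i=None):
    i=i or camera_info(n); K=i['camera_matrix']
    c=(np.asarray(X)-i['eye'])@R.from_quat(i['attitude']).as_matrix()
    return np.array([K[0,0]*c[0]/-c[2]+K[0,2], K[1,1]*-c[1]/-c[2]+K[1,2]]), -c[2]
E
python3 - <<'E'
from h import *
o=get_obs(); T=o['position']
for n in ['scene','top','wrist']:
    p,d=camera(n); P=cloud(n,d); uv,z=proj(n,T); print(n,uv,z); u,v=np.round(uv).astype(int)
    print((P[max(v-16,0):v+17:4,u,:]).round(3).tolist())
    uc,_=proj(n,[.6187,-.0865,.1188]); print('knob',uc)
    q=np.ascontiguousarray(p[:,:,::-1]); a=max(v-50,0)
    c=cv2.resize(q[a:a+100,u-60:u+60],None,fx=5,fy=5); cv2.circle(c,(int((uv[0]-u+60)*5),int((uv[1]-a)*5)),4,(0,0,255),-1); cv2.imwrite(f'pics/z_{n}.png',c)
E
python3 -c "
import cv2,numpy as np
cv2.imwrite('pics/zz.png',cv2.resize(np.vstack([cv2.imread(f'pics/z_{n}.png') for n in ['scene','wrist']]),None,fx=.6,fy=.6))"
```

```text
scene [219.43623493 237.31248845] 0.7290966667387709
[[0.628, -0.084, 0.173], [0.629, -0.085, 0.164], [0.604, -0.086, 0.119], [0.612, -0.087, 0.118], [0.622, -0.088, 0.121], [0.628, -0.09, 0.118], [0.637, -0.091, 0.118], [0.641, -0.092, 0.114], [0.641, -0.094, 0.101]]
knob [219.86037138 235.70065245]
top [343.08021484 186.99221953] 0.9632650676152806
[[0.586, -0.058, 0.345], [0.589, -0.062, 0.309], [0.588, -0.065, 0.29], [0.6, -0.074, 0.217], [0.608, -0.082, 0.155], [0.608, -0.086, 0.119], [0.6, -0.086, 0.119], [0.596, -0.088, 0.099], [0.591, -0.091, 0.078]]
knob [342.78473712 186.32343624]
wrist [281.60254264 239.95697268] 0.19383097842958877
[[0.629, -0.085, 0.118], [0.627, -0.086, 0.118], [0.625, -0.086, 0.12], [0.623, -0.087, 0.119], [0.621, -0.087, 0.12], [0.618, -0.088, 0.119], [0.616, -0.089, 0.119], [0.613, -0.089, 0.118], [0.628, -0.085, 0.156]]
knob [279.60257237 242.43308124]
```

View pics/zz.png

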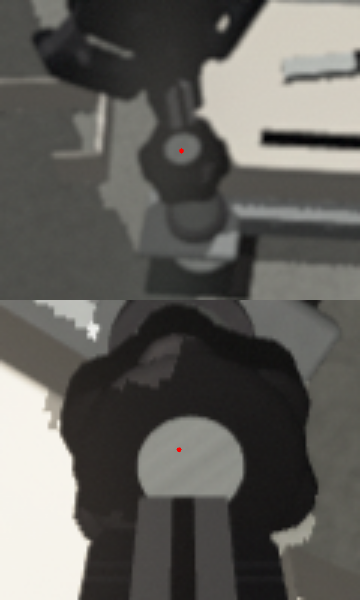

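The scene depth shows the real fingertips near z≈0.155, about 40 mm above the reported TCP, and there is no contact yet. So I calibrate by touch: come down in steps and watch the force.

Emit:
move_arm(
  motion="0 0 -0.005 0; 0 0 -0.01 0; 0 0 -0.014 0; 0 0 -0.018 0; 0 0 -0.018 0",
)

```text
clock: 4.72
position: [0.6183, -0.0877, 0.0956]
ee_rot: [0.431, 0.56, -0.431, 0.56]
ft_force: [-0.3, 0.4, -0.2]
grip_width: -0.002
```

Run:
```python
from h import *
o=get_obs(); print(o['position'],o['ft_force'])
p,d=camera('scene'); cv2.imwrite('pics/s2.png',cv2.resize(p[180:280,170:280,::-1],None,fx=5,fy=5,interpolation=cv2.INTER_CUBIC))
P=cloud('scene',d)
print(P[214:244:2,219].round(3).tolist())
```

```text
[ 0.61825978 -0.08771183  0.0956137 ] [-0.34005223  0.38071263 -0.1510675 ]
[[0.621, -0.082, 0.181], [0.624, -0.082, 0.181], [0.623, -0.083, 0.174], [0.625, -0.083, 0.171], [0.629, -0.084, 0.172], [0.63, -0.085, 0.167], [0.629, -0.085, 0.16], [0.629, -0.086, 0.156], [0.63, -0.086, 0.151], [0.629, -0.087, 0.145], [0.631, -0.088, 0.142], [0.62, -0.088, 0.12], [0.623, -0.089, 0.119], [0.627, -0.089, 0.119], [0.63, -0.09, 0.118]]
```

View pics/s2.png

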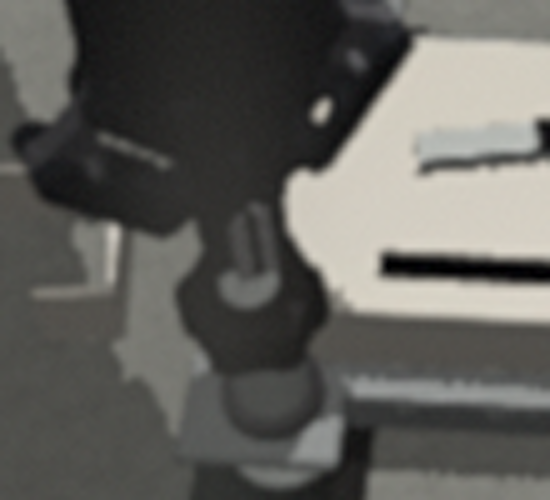

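Emit:
move_arm(
  motion="0 0 -0.005 0; 0 0 -0.01 0; 0 0 -0.012 0; 0 0 -0.013 0; 0 0 -0.014 0; 0 0 -0.014 0",
)

```text
clock: 5.52
position: [0.6186, -0.0877, 0.0823]
ee_rot: [0.431, 0.56, -0.431, 0.56]
ft_force: [0.1, 0.6, 0.7]
grip_width: -0.002
```

Emit:
move_arm(
  motion="0 0 -0.001 0; 0 0 -0.001 0",
)

```text
clock: 5.78
position: [0.6189, -0.088, 0.0818]
ee_rot: [0.431, 0.56, -0.431, 0.561]
ft_force: [-1.0, -1.5, 6.1]
grip_width: 0.0
```

Emit:
move_arm(
  motion="0 0 -0.001 0; 0 0 -0.001 0",
)

```text
clock: 6.02
position: [0.6191, -0.0881, 0.0814]
ee_rot: [0.432, 0.56, -0.431, 0.561]
ft_force: [-3.4, -0.9, 10.4]
grip_width: 0.0
```

Emit:
move_arm(
  motion="0 0 -0.001 0; 0 0 -0.001 0",
)

```text
clock: 6.28
position: [0.6193, -0.0883, 0.0811]
ee_rot: [0.432, 0.559, -0.431, 0.561]
ft_force: [-3.5, -1.9, 15.7]
grip_width: -0.002
```

RR is stiff at once, about 0.07 mm/N, with contact at TCP z≈.0822: it already rests on its pad. Now FL.

Emit:
move_arm(
  motion="0 0 0.03 0; -0.025 0.05 0.035 0; -0.05 0.1 0.035 0; -0.075 0.15 0.035 0; -0.1 0.2 0.03 0; -0.1135 0.228 0.025 0; -0.1135 0.228 0.014 0; -0.1135 0.228 0.01 0; -0.1135 0.228 0.008 0; -0.1135 0.228 0.008 0",
)

```text
clock: 7.52
position: [0.5054, 0.1394, 0.0871]
ee_rot: [0.432, 0.56, -0.432, 0.56]
ft_force: [0.2, -0.6, 1.1]
grip_width: -0.001
```

Emit:
move_arm(
  motion="0 0 -0.001 0; 0 0 -0.001 0",
)

```text
clock: 7.78
position: [0.5054, 0.1399, 0.0866]
ee_rot: [0.432, 0.56, -0.431, 0.56]
ft_force: [-2.1, -1.7, 5.8]
grip_width: 0.003
```

Emit:
move_arm(
  motion="0 0 -0.001 0; 0 0 -0.001 0",
)

```text
clock: 8.02
position: [0.5054, 0.1402, 0.0862]
ee_rot: [0.432, 0.56, -0.431, 0.561]
ft_force: [-5.0, -2.2, 12.8]
grip_width: -0.001
```

Emit:
move_arm(
  motion="0 0 -0.001 0; 0 0 -0.001 0",
)

```text
clock: 8.28
position: [0.5055, 0.1404, 0.0857]
ee_rot: [0.432, 0.56, -0.431, 0.561]
ft_force: [-7.3, -2.1, 18.0]
grip_width: 0.001
```

FL is also stiff at once. I check with the camera whether the stand has rocked while FL is pressed.

```bash
cat >> h.py <<'E'
G={'top':[(263,161),(343,187),(236,241),(319,268)],'scene':[(326,244),(221,239),(326,167),(234,162)]}
def heights(n,rep=1):
    # spots of the white caps
    out={}
    p,d=camera(n); P=cloud(n,d)
    m=((P[...,2]>.110)&(P[...,2]<.132)).astype(np.uint8)
    c,l,s,ct=cv2.connectedComponentsWithStats(m)
    for nm,q in zip(['rl','rr','fl','fr'],G[n]):
        w=l[q[1]-6:q[1]+7,q[0]-6:q[0]+7]; w=w[w>0]
        if len(w)<40: continue
        X=P[l==np.bincount(w).argmax()]
        k=X[:,2]>np.percentile(X[:,2],30); 
        cc,r=cv2.minEnclosingCircle(X[:,:2].astype(np.float32)); out[nm]=(np.median(X[k,2]).round(4),np.round(cc,4).tolist(),round(r,4),len(X))
    return p,d,out
E
python3 - <<'E'
from h import *
for n in ['scene','top']:
    p,d,o=heights(n); print(n,o)
    cv2.imwrite(f'pics/fl_{n}.png',cv2.resize(p[120:320,150:420,::-1],None,fx=2.9,fy=2.9,interpolation=cv2.INTER_CUBIC))
    f=np.load(f'{n}0.npz'); P=cloud(n,f['d'])
    m=((P[...,2]>.110)&(P[...,2]<.132)).astype(np.uint8); c,l,s,ct=cv2.connectedComponentsWithStats(m)
    for nm,q in zip(['rl','rr','fl','fr'],G[n]):
        X=P[l==l[q[1],q[0]]]; print('start',nm,np.median(X[X[:,2]>np.percentile(X[:,2],30),2]).round(4))
E
```

```text
scene {'rl': (np.float64(0.1217), [0.6769, 0.0849], 0.0265, 613), 'rr': (np.float64(0.1204), [0.62, -0.0863], 0.0256, 585), 'fl': (np.float64(0.123), [0.5068, 0.1413], 0.0255, 325), 'fr': (np.float64(0.1217), [0.4498, -0.0285], 0.0265, 418)}
start rl 0.122
start rr 0.1193
start fl 0.1244
start fr 0.1218
top {'rl': (np.float64(0.1219), [0.6752, 0.085], 0.0259, 406), 'rr': (np.float64(0.1209), [0.6178, -0.0851], 0.0256, 402), 'fr': (np.float64(0.1223), [0.4478, -0.0288], 0.0257, 436)}
start rl 0.1224
start rr 0.1197
start fl 0.1248
start fr 0.1222
```

View pics/fl_scene.png

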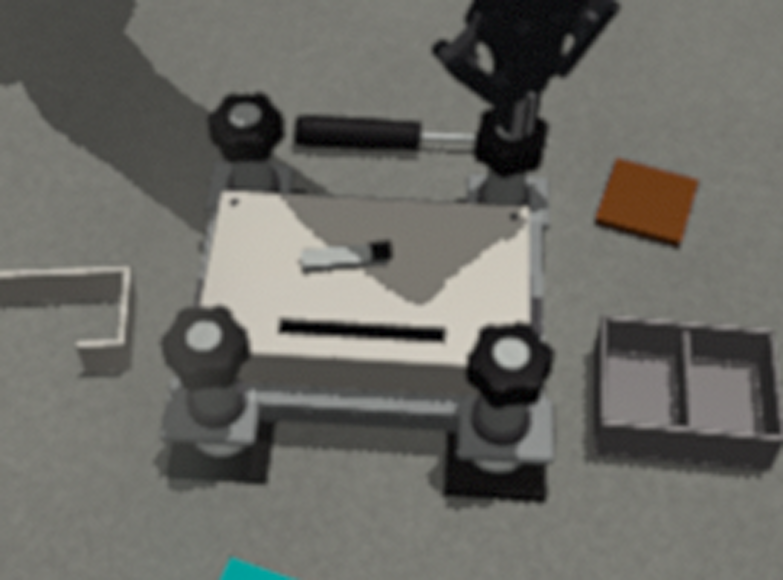

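With FL pressed, the RR wheel rose by about 1.1 mm and FL sank 1.4 mm, so the stand tips about the RL–FR diagonal. I check RL and FR too.

Emit:
move_arm(
  motion="0 0 0.03 0; 0.05 -0.016 0.032 0; 0.1 -0.033 0.032 0; 0.15 -0.049 0.028 0; 0.171 -0.056 0.018 0; 0.171 -0.056 0.008 0; 0.171 -0.056 0.004 0; 0.171 -0.056 0.002 0; 0.171 -0.056 0.002 0",
)

```text
clock: 9.5
position: [0.6757, 0.0847, 0.0866]
ee_rot: [0.431, 0.56, -0.431, 0.561]
ft_force: [-0.5, -0.6, 1.0]
grip_width: -0.001
```

Emit:
move_arm(
  motion="0 0 -0.001 0; 0 0 -0.001 0",
)

```text
clock: 9.75
position: [0.676, 0.0843, 0.0853]
ee_rot: [0.431, 0.56, -0.431, 0.56]
ft_force: [-0.2, -1.1, 0.2]
grip_width: -0.002
```

Emit:
move_arm(
  motion="0 0 -0.001 0; 0 0 -0.001 0",
)

```text
clock: 10.0
position: [0.6762, 0.0844, 0.0846]
ee_rot: [0.431, 0.56, -0.431, 0.561]
ft_force: [-1.4, 0.1, 3.4]
grip_width: -0.002
```

Emit:
move_arm(
  motion="0 0 -0.001 0; 0 0 -0.001 0",
)

```text
clock: 10.25
position: [0.6764, 0.0846, 0.0842]
ee_rot: [0.432, 0.56, -0.431, 0.561]
ft_force: [-2.1, -0.4, 9.8]
grip_width: -0.003
```

Run:
```python
from h import *
for n in ['scene','top']:
    p,d,o=heights(n); print(n,o)
```

```text
scene {'rl': (np.float64(0.1211), [0.6783, 0.0837], 0.0253, 406), 'rr': (np.float64(0.1191), [0.6195, -0.0872], 0.0265, 577), 'fr': (np.float64(0.1219), [0.4488, -0.0303], 0.0268, 425)}
top {'rr': (np.float64(0.1193), [0.6196, -0.0881], 0.0244, 174), 'fl': (np.float64(0.1244), [0.5049, 0.1404], 0.0259, 436)}
```

Emit:
move_arm(
  motion="0 0 0.03 0; -0.05 -0.025 0.035 0; -0.1 -0.05 0.035 0; -0.15 -0.075 0.035 0; -0.2 -0.1 0.03 0; -0.2275 -0.114 0.02 0; -0.2275 -0.114 0.008 0; -0.2275 -0.114 0.005 0; -0.2275 -0.114 0.003 0; -0.2275 -0.114 0.003 0",
)

```text
clock: 11.6
position: [0.449, -0.0291, 0.086]
ee_rot: [0.431, 0.561, -0.431, 0.56]
ft_force: [0.7, -0.2, 0.2]
grip_width: -0.004
```

Emit:
move_arm(
  motion="0 0 -0.001 0; 0 0 -0.001 0",
)

```text
clock: 11.85
position: [0.4486, -0.0296, 0.0851]
ee_rot: [0.431, 0.56, -0.431, 0.56]
ft_force: [-0.6, 0.6, -0.2]
grip_width: 0.001
```

Emit:
move_arm(
  motion="0 0 -0.001 0; 0 0 -0.001 0",
)

```text
clock: 12.1
position: [0.4486, -0.0296, 0.0845]
ee_rot: [0.431, 0.56, -0.431, 0.56]
ft_force: [-2.0, 0.5, 5.6]
grip_width: 0.003
```

Emit:
move_arm(
  motion="0 0 -0.001 0; 0 0 -0.001 0",
)

```text
clock: 12.35
position: [0.4487, -0.0297, 0.0841]
ee_rot: [0.431, 0.56, -0.431, 0.561]
ft_force: [-6.5, 0.6, 13.9]
grip_width: -0.003
```

Run:
```python
from h import *
for n in ['scene','top']:
    p,d,o=heights(n); print(n,o)
o=get_obs(); print(o['joint_pos'])
```

```text
scene {'rl': (np.float64(0.1219), [0.6761, 0.084], 0.026, 613), 'rr': (np.float64(0.1191), [0.62, -0.087], 0.0258, 568), 'fl': (np.float64(0.1241), [0.5055, 0.1402], 0.0261, 457), 'fr': (np.float64(0.121), [0.4502, -0.0308], 0.0261, 317)}
top {'rl': (np.float64(0.1221), [0.6749, 0.0839], 0.0256, 401), 'rr': (np.float64(0.1192), [0.6181, -0.0864], 0.0255, 400), 'fl': (np.float64(0.1244), [0.5048, 0.1406], 0.0259, 436)}
[ 0.54270434  0.08434976 -0.59398938  2.01222624  0.05478492  1.05974847
 -1.38852446]
```

RL and FR are the rocking axis, both stiff at .085. RR presses lowest (.0813 against FL .0857), so RR is the short corner, with a gap of about 0.5 mm. I estimate 0.33 turn clockwise. I go back to RR, open, and look.

Emit:
move_arm(
  motion="0 0 0.03 0; 0.05 -0.017 0.04 0; 0.1 -0.033 0.04 0; 0.15 -0.05 0.04 0; 0.17 -0.057 0.04 0; 0.17 -0.057 0.03 0; 0.17 -0.057 0.02 0; 0.17 -0.057 0.02 0",
  grip=1,
)

```text
clock: 13.45
position: [0.617, -0.0864, 0.102]
ee_rot: [0.431, 0.561, -0.432, 0.56]
ft_force: [0.3, -0.1, 0.6]
grip_width: 0.996
```

Run:
```python
from h import *
o=get_obs(); print(o['position'],o['grip_width'],o['ft_force'])
i=camera_info('wrist')
p,d=camera('wrist'); cv2.imwrite('pics/w2.png',p[:,:,::-1]); P=cloud('wrist',d,i)
m=((P[...,2]>.112)&(P[...,2]<.128)&(np.hypot(P[...,0]-.619,P[...,1]+.087)<.035)).astype(np.uint8)
X=P[m>0]; print(cv2.minEnclosingCircle(X[:,:2].astype(np.float32)),X.mean(0),np.median(X[:,2]))
v,u=np.nonzero(m); print(u.min(),u.max(),v.min(),v.max())
# bright cap
w=(p.min(-1)>110)&(m>0); v,u=np.nonzero(w); print('cap',u.mean(),v.mean(),ray('wrist',(u.mean(),v.mean()),.119,i), 'tcp',proj('wrist',o['position'],i))
```

```text
[ 0.6169728  -0.08635424  0.10199362] 0.9964137399347056 [ 0.30914384 -0.12125578  0.62078632]
((0.6184218525886536, -0.0894760861992836), 0.025831250473856926) [ 0.62027292 -0.08898412  0.11820031] 0.11840241003679805
242 333 202 292
cap 287.96358267716533 252.48228346456693 [ 0.61797377 -0.08957496  0.119     ] tcp (array([281.63011729, 239.94519873]), np.float64(0.1937439024605919))
```

View pics/w2.png

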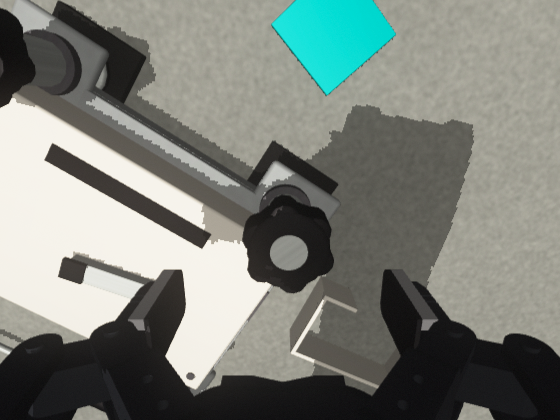

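Run:
```python
from h import *
i=camera_info('wrist'); o=get_obs(); T=o['position']; Rm=R.from_quat(o['ee_rot']).as_matrix()
p,d=camera('wrist'); P=cloud('wrist',d,i)
L=(P-T)@Rm   # tool coords x fwd, y, z jaw
for nm,(a,b) in {'L':(120,190),'R':(378,440)}.items():
    S=L[255:330,a:b].reshape(-1,3); D=d[255:330,a:b].ravel(); S=S[(D>0.05)&(S[:,0]<-.02)&(S[:,0]>-.12)]
    print(nm,len(S),'x max/min',np.percentile(S[:,0],[1,50,99]).round(4),'jaw z',np.percentile(S[:,2],[1,5,50,95,99]).round(4),'y',np.percentile(S[:,1],[1,50,99]).round(4))
print((ray('wrist',(288,252.5),.119,i)-T)@Rm, i['camera_matrix'])
for n in ['scene']:
    q,dd=camera(n); cv2.imwrite('pics/s3.png',cv2.resize(q[150:290,150:340,::-1],None,fx=4,fy=4,interpolation=cv2.INTER_CUBIC))
```

```text
L 2964 x max/min [-0.093  -0.0716 -0.0509] jaw z [-0.0554 -0.0541 -0.043  -0.042  -0.0418] y [-0.0104  0.0069  0.0113]
R 2841 x max/min [-0.0926 -0.0709 -0.0508] jaw z [0.0428 0.0429 0.0437 0.0547 0.0563] y [-0.0106  0.0069  0.011 ]
[-0.01621859 -0.00027707  0.00337656] [[338.92470088   0.         282.5893309 ]
 [  0.         338.92470088 207.84396669]
 [  0.           0.           1.        ]]
```

View pics/s3.png

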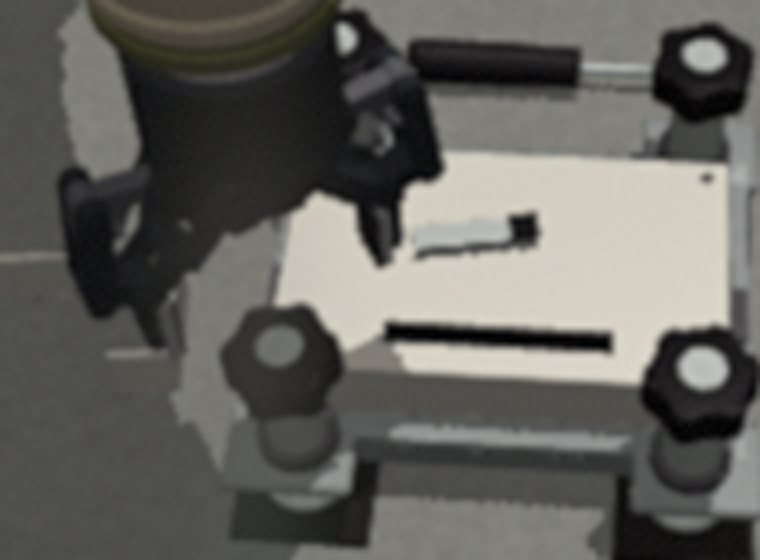

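The fingers are centred in the hand and the wheel sits about 3 mm toward −y by the wrist view, less by the other cameras. I shift −2.4 mm in y, descend, and part-close to check clearance.

Emit:
move_arm(
  motion="0.001 -0.0024 -0.012 0; 0.001 -0.0024 -0.026 0; 0.001 -0.0024 -0.038 0; 0.001 -0.0024 -0.044 0; 0.001 -0.0024 -0.047 0; 0.001 -0.0024 -0.047 0",
)

```text
clock: 14.35
position: [0.6196, -0.089, 0.0561]
ee_rot: [0.431, 0.56, -0.431, 0.56]
ft_force: [0.7, -0.3, 0.3]
grip_width: 1.001
```

Emit:
move_arm(
  motion="0 0 0 0; 0 0 0 0; 0 0 0 0",
  grip=0.74,
)

```text
clock: 14.72
position: [0.6196, -0.0891, 0.0562]
ee_rot: [0.431, 0.56, -0.431, 0.56]
ft_force: [-0.5, 0.0, 0.1]
grip_width: 0.744
```

Run:
```python
from h import *
o=get_obs(); T=o['position']; Rm=R.from_quat(o['ee_rot']).as_matrix(); print(T,o['grip_width'],o['ft_force'])
i=camera_info('wrist')
p,d=camera('wrist'); cv2.imwrite('pics/w3.png',p[:,:,::-1])
for n in ['scene']:
    q,dd=camera(n); cv2.imwrite('pics/s4.png',cv2.resize(q[150:290,150:340,::-1],None,fx=4,fy=4,interpolation=cv2.INTER_CUBIC))
```

```text
[ 0.61956544 -0.08914763  0.05620913] 0.7436121584810297 [-0.53797134  0.04497268  0.13935875]
```

View pics/w3.png

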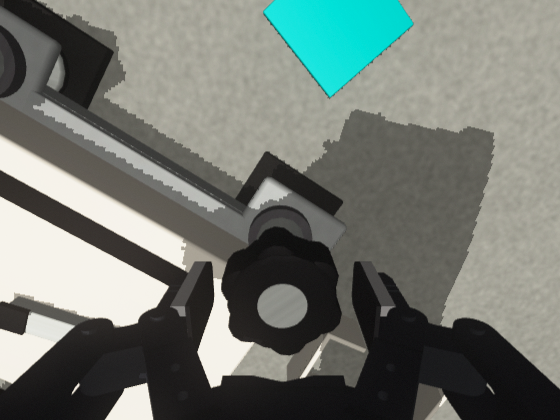

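View pics/s4.png

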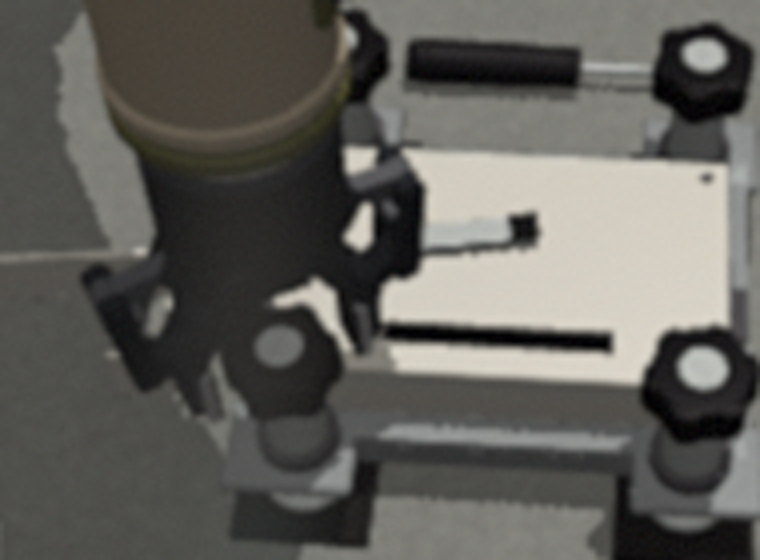

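Run:
```python
from h import *
o=get_obs(); T=o['position']; Rm=R.from_quat(o['ee_rot']).as_matrix(); i=camera_info('wrist')
p,d=camera('wrist'); P=cloud('wrist',d,i); L=(P-T)@Rm
m=(P[...,2]>.112)&(P[...,2]<.124)&(np.hypot(P[...,0]-.619,P[...,1]+.087)<.032)
w=((p.min(-1)>100)&m).astype(np.uint8); v,u=np.nonzero(w); (cu,cv_),r=cv2.minEnclosingCircle(np.c_[u,v].astype(np.float32)); print('cap',cu,cv_,r)
X=ray('wrist',(cu,cv_),.119,i); print(X,'tool',((X-T)@Rm).round(4))
for nm,(a,b) in {'L':(160,216),'R':(350,400)}.items():
    S=L[255:330,a:b].reshape(-1,3); S=S[(S[:,0]<-.02)&(S[:,0]>-.1)]
    print(nm,'x',np.percentile(S[:,0],[1,99]).round(4),'z',np.percentile(S[:,2],[1,50,99]).round(4),'y',np.percentile(S[:,1],[1,99]).round(4))
X=P[m]; print(cv2.minEnclosingCircle(X[:,:2].astype(np.float32)))
```

```text
cap 256.0 312.0 51.41994094848633
[ 0.61266254 -0.08053451  0.119     ] tool [-0.0629 -0.0044 -0.01  ]
L x [-0.0932 -0.0243] z [-0.0616 -0.0349 -0.0307] y [-0.0385  0.0122]
R x [-0.0933 -0.044 ] z [0.0317 0.0334 0.0451] y [-0.0109  0.0115]
((0.6179001331329346, -0.08497922867536545), 0.030167507007718086)
```

Run:
```python
from h import *
o=get_obs(); T=o['position']; Rm=R.from_quat(o['ee_rot']).as_matrix(); i=camera_info('wrist')
p=cv2.imread('pics/w3.png'); g=(p.min(-1)>95).astype(np.uint8)
c,l,s,ct=cv2.connectedComponentsWithStats(g); k=l[306,282]; print(s[k],ct[k])
X=ray('wrist',ct[k],.119,i); print(X,'tool',((X-T)@Rm).round(4)); print(Rm.round(3))
```

```text
[ 257  284   50   44 1723] [281.85548462 305.56529309]
[ 0.61816811 -0.08973791  0.119     ] tool [-0.0629 -0.0015  0.0003]
[[ 0.     0.967  0.256]
 [-0.     0.256 -0.967]
 [-1.     0.     0.   ]]
```

Emit:
move_arm(
  motion="-0.0012 -0.0002 0.002 0; -0.0012 -0.0002 0.002 0",
)

```text
clock: 15.12
position: [0.6183, -0.0893, 0.0583]
ee_rot: [0.431, 0.56, -0.431, 0.56]
ft_force: [0.5, -0.7, -0.3]
grip_width: 0.74
```

Emit:
move_arm(
  motion="0 0 0 0; 0 0 0 0; 0 0 0 0; 0 0 0 0; 0 0 0 0",
  grip=0.4,
  force=20,
)

```text
clock: 15.75
position: [0.6183, -0.0892, 0.0581]
ee_rot: [0.431, 0.56, -0.431, 0.56]
ft_force: [-0.4, 1.4, 3.3]
grip_width: 0.605
```

Run:
```python
from h import *
o=get_obs(); print(o['position'],o['grip_width'],o['ft_force'],o['torque'],o['joint_pos'])
p,d=camera('wrist'); cv2.imwrite('pics/w4.png',p[:,:,::-1])
p,d,o=heights('top'); print(o)
p,d,o=heights('scene'); print(o); cv2.imwrite('pics/s5.png',cv2.resize(p[150:290,150:340,::-1],None,fx=4,fy=4,interpolation=cv2.INTER_CUBIC))
```

```text
[ 0.6183421  -0.08922427  0.05812789] 0.6054746880290606 [-0.44997868  1.42922393  3.31086669] [ 0.43155704  0.34436599 -0.00051437] [ 0.47071365  0.49005637 -0.51987764  1.59357774  0.26177407  1.12779904
 -1.42323297]
{'rl': (np.float64(0.1223), [0.6753, 0.0838], 0.0256, 400), 'fl': (np.float64(0.1248), [0.5047, 0.1404], 0.0259, 434), 'fr': (np.float64(0.1222), [0.4482, -0.0303], 0.0256, 436)}
{'rl': (np.float64(0.1218), [0.6766, 0.0833], 0.0259, 612), 'rr': (np.float64(0.1192), [0.6198, -0.0868], 0.0397, 711), 'fl': (np.float64(0.1246), [0.5066, 0.1398], 0.0261, 460), 'fr': (np.float64(0.1218), [0.4518, -0.0207], 0.024, 163)}
```

View pics/w4.png

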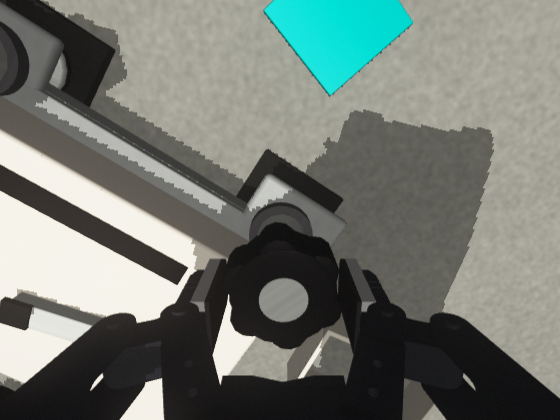

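View pics/s5.png

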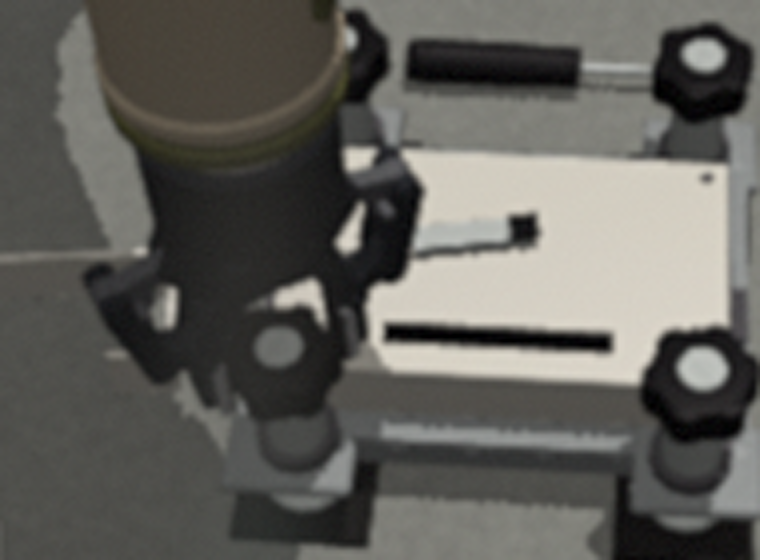

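The grip is good: opening .605, about 51.5 mm, with the stand unmoved. I turn clockwise (negative spin) with a slight rise.

Emit:
move_arm(
  motion="0 0 0.0001 -0.1; 0 0 0.0002 -0.2; 0 0 0.0003 -0.3; 0 0 0.0005 -0.4; 0 0 0.0006 -0.5; 0 0 0.0007 -0.6; 0 0 0.0007 -0.6",
)

```text
clock: 16.77
position: [0.6182, -0.0886, 0.0587]
ee_rot: [-0.577, -0.408, 0.577, -0.408]
ft_force: [-1.6, 3.0, 4.2]
grip_width: 0.602
```

Run:
```python
from h import *
o=get_obs(); print(o['position'],o['grip_width'],o['ft_force'],o['torque'],o['joint_pos'])
p,d=camera('wrist'); cv2.imwrite('pics/w5.png',p[:,:,::-1])
p,d,o=heights('top'); print(o)
p,d,o=heights('scene'); print(o)
```

```text
[ 0.61819925 -0.08859406  0.05870926] 0.6017303458768314 [-1.63029379  3.04966898  4.20768633] [ 0.68615024  0.42707859 -0.00218668] [ 0.38965717  0.46944905 -0.41266152  1.59798992  0.20291205  1.1170615
 -1.98323929]
{'rl': (np.float64(0.1224), [0.6747, 0.0838], 0.0256, 399), 'rr': (np.float64(0.1192), [0.6067, -0.0812], 0.0211, 148), 'fl': (np.float64(0.1247), [0.5045, 0.1405], 0.026, 437), 'fr': (np.float64(0.1222), [0.4487, -0.0297], 0.0261, 434)}
{'rl': (np.float64(0.122), [0.6768, 0.0838], 0.0259, 613), 'rr': (np.float64(0.1197), [0.6208, -0.0871], 0.0398, 704), 'fl': (np.float64(0.1244), [0.5054, 0.141], 0.0264, 459), 'fr': (np.float64(0.1216), [0.4518, -0.0229], 0.0228, 158)}
```

View pics/w5.png

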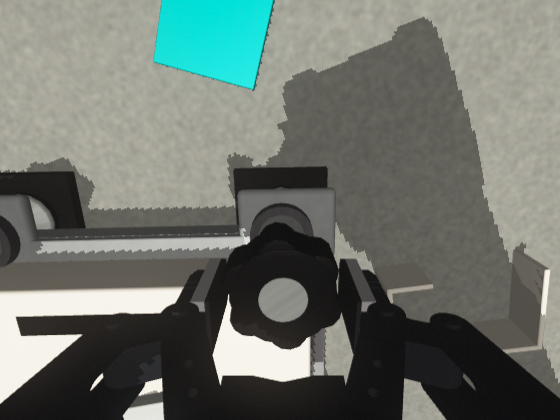

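The wheel turned with the grip. Joint 7 is at −1.98 and falling (limit −2.6), so I take 0.5 rad more, then regrip.

Emit:
move_arm(
  motion="0 0 0.0001 -0.1; 0 0 0.0002 -0.2; 0 0 0.0003 -0.3; 0 0 0.0005 -0.4; 0 0 0.0006 -0.5; 0 0 0.0006 -0.5",
)

```text
clock: 17.68
position: [0.618, -0.0882, 0.0592]
ee_rot: [-0.66, -0.253, 0.661, -0.252]
ft_force: [-1.3, 6.7, 3.0]
grip_width: 0.602
```

Run:
```python
from h import *
o=get_obs(); print(o['position'],o['grip_width'],o['ft_force'],o['torque'],o['joint_pos'])
Rm=R.from_quat(o['ee_rot']).as_matrix(); print('jaw',np.arctan2(Rm[1,2],Rm[0,2]))
```

```text
[ 0.61804314 -0.088182    0.05916928] 0.6016579628128689 [-1.2953239   6.70569099  2.98196596] [ 0.97521296  0.7427756  -0.06332605] [ 0.32252378  0.4562181  -0.32506386  1.60160247  0.15672807  1.1103907
 -2.45234925]
jaw -2.410873360797012
```

Emit:
move_arm(
  motion="0 0 0 0; 0 0 0 0; 0 0 0 0",
  grip=0.8,
)

```text
clock: 18.05
position: [0.6182, -0.09, 0.0592]
ee_rot: [-0.661, -0.252, 0.661, -0.252]
ft_force: [0.1, -0.0, -0.2]
grip_width: 0.799
```

Run:
```python
from h import *
o=get_obs(); print(o['position'],o['grip_width'],o['ft_force'],o['torque'],o['joint_pos'])
for n in ['top','scene']:
  p,d,o=heights(n); print(o)
```

```text
[ 0.61821739 -0.08996643  0.05920874] 0.7986620138540663 [ 0.06032217 -0.0448662  -0.17277722] [0.01169574 0.01608676 0.00408659] [ 0.323612    0.45624439 -0.32390952  1.60131771  0.15777111  1.10987704
 -2.45206794]
{'rl': (np.float64(0.1223), [0.6747, 0.0843], 0.0261, 401), 'rr': (np.float64(0.1206), [0.6106, -0.0798], 0.0227, 164), 'fl': (np.float64(0.1241), [0.5047, 0.1411], 0.0263, 432), 'fr': (np.float64(0.1223), [0.4482, -0.0295], 0.026, 440)}
{'rl': (np.float64(0.1222), [0.6756, 0.0841], 0.0265, 616), 'rr': (np.float64(0.1203), [0.6284, -0.0799], 0.0362, 474), 'fl': (np.float64(0.1238), [0.5056, 0.1414], 0.0261, 449), 'fr': (np.float64(0.1221), [0.4513, -0.0215], 0.023, 175)}
```

1.10 rad wound, and RR is up 1.1 mm. I swing back open, re-centre by 1.8 mm, and regrip.

Emit:
move_arm(
  motion="0 0 0 0.12; 0 0.0008 0 0.28; 0 0.0018 0 0.44; 0 0.0018 0 0.6; 0 0.0018 0 0.76; 0 0.0018 0 0.92; 0 0.0018 0 1.06; 0 0.0018 0 1.15; 0 0.0018 0 1.15",
  grip=0.85,
)

```text
clock: 19.27
position: [0.6183, -0.0877, 0.0593]
ee_rot: [0.417, 0.571, -0.417, 0.571]
ft_force: [0.2, -0.6, -0.5]
grip_width: 0.849
```

Emit:
move_arm(
  motion="0 0 0 0; 0 0 0 0; 0 0 0 0; 0 0 0 0; 0 0 0 0",
  grip=0.4,
  force=20,
)

```text
clock: 19.9
position: [0.6186, -0.0882, 0.0597]
ee_rot: [0.417, 0.57, -0.417, 0.571]
ft_force: [1.6, -4.4, 4.1]
grip_width: 0.601
```

Run:
```python
from h import *
o=get_obs(); print(o['position'],o['grip_width'],o['ft_force'],o['torque'],o['joint_pos'])
Rm=R.from_quat(o['ee_rot']).as_matrix(); print('jaw',np.arctan2(Rm[1,2],Rm[0,2]))
p,d=camera('wrist'); cv2.imwrite('pics/w6.png',p[:,:,::-1])
for n in ['top','scene']:
  p,d,o=heights(n); print(o)
```

```text
[ 0.61860872 -0.08819605  0.05969855] 0.6005831785400112 [ 1.63071639 -4.42384561  4.05363229] [-1.08997565 -0.24954609 -0.0481636 ] [ 0.47467231  0.48966679 -0.52801558  1.59245723  0.26597586  1.1307519
 -1.3786759 ]
jaw -1.2626751469314923
{'rl': (np.float64(0.1224), [0.6745, 0.0849], 0.0256, 400), 'fl': (np.float64(0.1242), [0.5042, 0.1407], 0.0257, 430), 'fr': (np.float64(0.1224), [0.4476, -0.0295], 0.0259, 437)}
{'rl': (np.float64(0.122), [0.6763, 0.0849], 0.0263, 619), 'rr': (np.float64(0.1203), [0.6192, -0.0859], 0.04, 704), 'fl': (np.float64(0.1237), [0.5057, 0.1408], 0.0264, 449)}
```

View pics/w6.png

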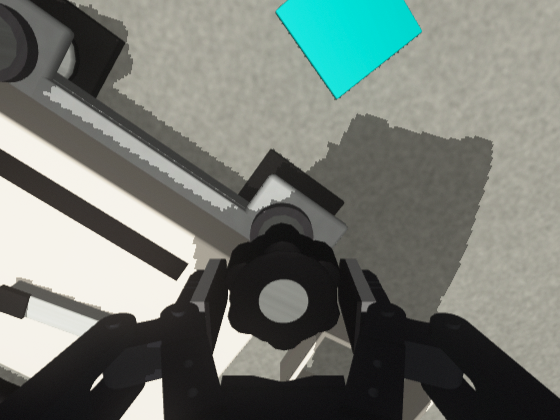

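Emit:
move_arm(
  motion="0 -0.0007 0.0001 -0.1; 0 -0.0007 0.0002 -0.2; 0 -0.0007 0.0003 -0.3; 0 -0.0007 0.0004 -0.4; 0 -0.0007 0.0005 -0.5; 0 -0.0007 0.0006 -0.6; 0 -0.0007 0.0007 -0.7; 0 -0.0007 0.0008 -0.8; 0 -0.0007 0.0009 -0.95; 0 -0.0007 0.0009 -0.95",
)

```text
clock: 21.3
position: [0.6183, -0.0879, 0.0605]
ee_rot: [-0.632, -0.317, 0.632, -0.317]
ft_force: [0.0, -2.9, 5.1]
grip_width: 0.601
```

Run:
```python
from h import *
o=get_obs(); print(o['position'],o['grip_width'],o['ft_force'],o['torque'],o['joint_pos'])
Rm=R.from_quat(o['ee_rot']).as_matrix(); print('jaw',np.arctan2(Rm[1,2],Rm[0,2]))
```

```text
[ 0.61830304 -0.08785     0.06045813] 0.6010692865870276 [ 0.04176405 -2.94478055  5.07875421] [-0.78806703  0.2249942  -0.10421672] [ 0.34727327  0.45919618 -0.3587966   1.599305    0.17437784  1.11479002
 -2.26719986]
jaw -2.2127379481117915
```

Emit:
move_arm(
  motion="0 0 0 0; 0 0 0 0; 0 0 0 0; 0 0 0 0",
  grip=0.85,
)

```text
clock: 21.8
position: [0.6182, -0.088, 0.0601]
ee_rot: [-0.632, -0.317, 0.632, -0.317]
ft_force: [0.1, 0.2, -0.6]
grip_width: 0.854
```

Emit:
move_arm(
  motion="0 0 0.01 0; 0 0 0.025 0; 0 0 0.045 0; 0 0 0.06 0.1; 0 0 0.06 0.3; 0 0 0.06 0.4; 0 0 0.06 0.4",
)

```text
clock: 22.68
position: [0.6187, -0.0883, 0.1216]
ee_rot: [0.557, 0.436, -0.556, 0.436]
ft_force: [0.2, 0.7, 0.4]
grip_width: 0.851
```

Run:
```python
from h import *
o=get_obs(); print(o['position'],o['grip_width'],o['ft_force'])
for n in ['top','scene']:
  p,d,o=heights(n); print(o); cv2.imwrite(f'pics/after_{n}.png',p[:,:,::-1])
```

```text
[ 0.61869813 -0.08833335  0.12158542] 0.8511885130338885 [0.22812134 0.65375838 0.42489849]
{'rl': (np.float64(0.1226), [0.6748, 0.085], 0.0261, 404), 'rr': (np.float64(0.1216), [0.6177, -0.085], 0.0256, 369), 'fl': (np.float64(0.1238), [0.5041, 0.1415], 0.0258, 434), 'fr': (np.float64(0.1228), [0.4477, -0.0289], 0.0257, 440)}
{'rl': (np.float64(0.1225), [0.676, 0.0852], 0.0263, 621), 'rr': (np.float64(0.121), [0.6196, -0.0861], 0.0263, 592), 'fl': (np.float64(0.1236), [0.5048, 0.1411], 0.0264, 450), 'fr': (np.float64(0.1223), [0.451, -0.0201], 0.0242, 225)}
```

View pics/after_scene.png

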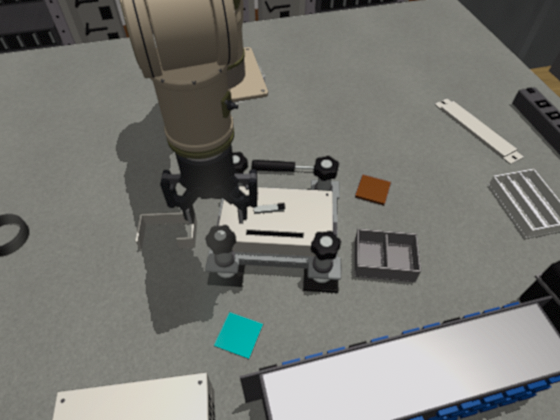

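Measured since the start: RR +1.8 mm, FL −0.9, RL and FR +0.45. That means the load is shared, at roughly 0.23 turn past first touch. About 0.06 turn more would bring it near even, so I regrip here and turn −0.4 rad.

Emit:
move_arm(
  motion="0 0 -0.02 0; 0 0 -0.04 0; 0 0 -0.052 0; 0 0 -0.058 0; 0 0 -0.06 0; 0 0 -0.06 0",
)

```text
clock: 23.52
position: [0.6186, -0.0882, 0.0606]
ee_rot: [0.557, 0.436, -0.556, 0.436]
ft_force: [0.1, -0.2, 0.3]
grip_width: 0.849
```

Emit:
move_arm(
  motion="0 0 0 0; 0 0 0 0; 0 0 0 0; 0 0 0 0; 0 0 0 0",
  grip=0.4,
  force=20,
)

```text
clock: 24.15
position: [0.6188, -0.088, 0.0608]
ee_rot: [0.557, 0.436, -0.556, 0.436]
ft_force: [-0.5, 2.2, 6.1]
grip_width: 0.599
```

Emit:
move_arm(
  motion="0 0 0.0001 -0.1; 0 0 0.0002 -0.2; 0 0 0.0002 -0.3; 0 0 0.0003 -0.4; 0 0 0.0003 -0.4",
)

```text
clock: 24.78
position: [0.6187, -0.088, 0.0612]
ee_rot: [0.633, 0.316, -0.632, 0.317]
ft_force: [-0.2, 1.1, 6.2]
grip_width: 0.596
```

Emit:
move_arm(
  motion="0 0 0 0; 0 0 0 0; 0 0 0 0; 0 0 0 0",
  grip=0.85,
)

```text
clock: 25.28
position: [0.6182, -0.0883, 0.0604]
ee_rot: [-0.632, -0.317, 0.632, -0.317]
ft_force: [-0.2, 0.2, -0.2]
grip_width: 0.85
```

Emit:
move_arm(
  motion="0 0 0.01 0; 0 0 0.025 0; 0 0 0.045 0; 0 0 0.06 0.1; -0.02 -0.05 0.07 0.25; -0.04 -0.1 0.08 0.4; -0.06 -0.15 0.08 0.55; -0.06 -0.2 0.08 0.7; -0.06 -0.2 0.08 0.7",
)

```text
clock: 26.4
position: [0.5568, -0.2938, 0.1417]
ee_rot: [0.486, 0.512, -0.487, 0.514]
ft_force: [-0.6, 0.3, -0.0]
grip_width: 0.847
```

Run:
```python
from h import *
o=get_obs(); print(o['position'],o['grip_width'],o['ft_force'])
for n in ['top','scene']:
  acc={}
  for r in range(3):
    p,d,o=heights(n)
    for k,v in o.items(): acc.setdefault(k,[]).append([v[0],*v[1]])
  print(n,{k:np.mean(v,0).round(4).tolist() for k,v in acc.items()}); cv2.imwrite(f'pics/after2_{n}.png',p[:,:,::-1])
```

```text
[ 0.55681879 -0.29380267  0.14170869] 0.8467748799911415 [-0.60166388  0.25430164 -0.02348949]
top {'rl': [0.1228, 0.6743, 0.0853], 'rr': [0.122, 0.6181, -0.085], 'fl': [0.1237, 0.5041, 0.1414], 'fr': [0.1228, 0.4478, -0.029]}
scene {'rl': [0.1226, 0.676, 0.0848], 'rr': [0.1216, 0.6191, -0.0854], 'fl': [0.1235, 0.5056, 0.1417], 'fr': [0.1224, 0.4485, -0.0285]}
```

View pics/after2_top.png

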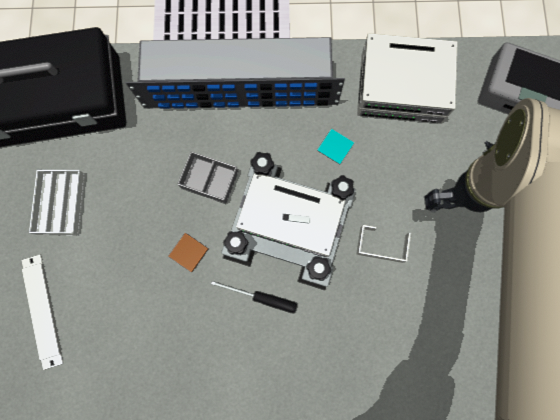

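RL and FR are now +0.55 mm, the even-share prediction. RR is +2.3 mm and FL −1.0 mm. One feel check: press FL lightly and see whether RR still rises.

Emit:
move_arm(
  motion="-0.005 0.05 0 0; -0.01 0.1 0 0; -0.016 0.15 0 0; -0.022 0.2 0 0; -0.028 0.25 0 0; -0.034 0.3 0 0; -0.04 0.35 0 0; -0.046 0.4 0 0; -0.052 0.434 0 0; -0.052 0.434 -0.02 0",
  grip=0,
)

```text
clock: 27.95
position: [0.506, 0.1506, 0.122]
ee_rot: [0.485, 0.516, -0.482, 0.516]
ft_force: [0.9, -0.7, -0.1]
grip_width: 0.002
```

Emit:
move_arm(
  motion="0 0 -0.015 0; 0 0 -0.025 0; 0 0 -0.03 0; 0 0 -0.033 0; 0 0 -0.034 0; 0 0 -0.034 0",
)

```text
clock: 28.7
position: [0.5065, 0.1458, 0.0868]
ee_rot: [0.485, 0.514, -0.485, 0.515]
ft_force: [-0.9, 0.0, 0.6]
grip_width: -0.002
```

Emit:
move_arm(
  motion="0 0 -0.001 0; 0 0 -0.001 0",
)

```text
clock: 28.95
position: [0.5065, 0.146, 0.086]
ee_rot: [0.485, 0.514, -0.485, 0.515]
ft_force: [-1.6, 0.6, 4.0]
grip_width: 0.002
```

Emit:
move_arm(
  motion="0 0 -0.001 0; 0 0 -0.001 0",
)

```text
clock: 29.2
position: [0.5067, 0.1462, 0.0857]
ee_rot: [0.485, 0.514, -0.485, 0.515]
ft_force: [-3.1, -0.4, 11.2]
grip_width: 0.006
```

Run:
```python
from h import *
o=get_obs(); print(o['position'],o['ft_force'])
for n in ['top','scene']:
  acc={}
  for r in range(3):
    p,d,o=heights(n)
    for k,v in o.items(): acc.setdefault(k,[]).append([v[0],*v[1]])
  print(n,{k:np.mean(v,0).round(4).tolist() for k,v in acc.items()})
```

```text
[0.50670454 0.14619354 0.08566094] [-3.1122244  -0.38875948 11.1522132 ]
top {'rl': [0.1225, 0.6745, 0.0855], 'rr': [0.1219, 0.618, -0.0851], 'fr': [0.1228, 0.4473, -0.0282]}
scene {'rl': [0.1224, 0.6757, 0.085], 'rr': [0.1217, 0.6194, -0.0853], 'fl': [0.1228, 0.5053, 0.1418], 'fr': [0.1222, 0.4483, -0.0287]}
```

Emit:
move_arm(
  motion="0 0 0.01 0; 0 0 0.04 0; 0 0 0.08 0; 0 0 0.1 0; -0.04 0.05 0.12 0; -0.05 0.1 0.12 0; -0.05 0.1 0.12 0; -0.05 0.1 0.12 0",
)

```text
clock: 30.5
position: [0.4564, 0.2453, 0.2045]
ee_rot: [0.485, 0.514, -0.485, 0.515]
ft_force: [0.4, -0.6, 0.7]
grip_width: -0.002
```

Run:
```python
from h import *
o=get_obs(); print(o['position'],o['ft_force'])
for n in ['top','scene']:
  acc={}
  for r in range(3):
    p,d,o=heights(n)
    for k,v in o.items(): acc.setdefault(k,[]).append([v[0],*v[1]])
  print(n,{k:np.mean(v,0).round(4).tolist() for k,v in acc.items()}); cv2.imwrite(f'pics/end_{n}.png',p[:,:,::-1])
```

```text
[0.4564304  0.2452961  0.20448476] [ 0.39007195 -0.64210309  0.654021  ]
top {'rl': [0.1227, 0.6743, 0.0853], 'rr': [0.1218, 0.6183, -0.0853], 'fl': [0.1237, 0.504, 0.1414], 'fr': [0.1227, 0.4477, -0.0288]}
scene {'rl': [0.1226, 0.6758, 0.0846], 'rr': [0.1215, 0.6192, -0.0857], 'fl': [0.1234, 0.5054, 0.1411], 'fr': [0.1224, 0.4484, -0.0286]}
```

View pics/end_scene.png

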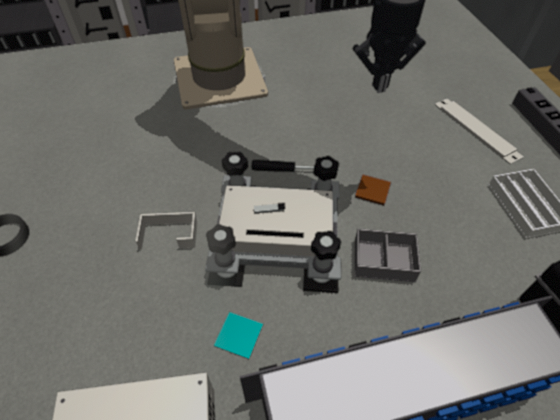

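RR no longer rises with 11 N on FL (it had risen 1.1 mm at 18 N before). The stand is steady, everything else lies where it was, and the arm is clear.

```bash
python3 -c "
from workcell import hand_in
print(hand_in())"
```

```text
the job is handed in; nothing more can be done
None
```

I wound the rear right foot (`knob_rr`) down and handed the job in at about 31 s, with the arm clear of everything. In my last check the stand no longer rocked.

- **Finding the corner:** I pressed all four wheels. Rear right went lowest, and the stand rocked about the rear left–front right diagonal with a gap of only about 0.5 mm.
- **Winding:** I turned `knob_rr` clockwise about 2.45 rad (0.39 turn) in three grips. By my estimate that is roughly 0.3 turn past first touch.

**Last checks:**
- **Load sharing:** Rear left and front right each rose about 0.55 mm, which is what I expected for an even share. This is worked out from wheel heights in the camera, not measured as loads on the feet.
- **Rocking:** With 11 N on the front left wheel, rear right did not rise. Before the winding it rose about 1.1 mm under 18 N.
- **Bystanders:** In the last pictures nothing else looks moved.

**What did not fit neatly:**
- **Level:** The front left wheel still reads about 1.9 mm higher than the rear right, a lean of about 0.4°. I put this down to the feet being screwed out unequally, and accepted it because the load looked even.
- **Stand position:** The wheel tops moved about 1 mm sideways. That fits the change of tilt, but I did not check the feet on their pads separately.
- **Fingertips:** The real fingertips sat about 37 mm short of the reported TCP when shut. I set heights by touch and by camera instead.

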